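# File the column card in the lever arch file

## Task

The lever arch file lies open on the bench beside a punched plastic card that has a chromatography column clipped across it. Lift the file's lever so the rings spring open, lower the card over both posts until it lies flat on the pages, then press the lever all the way down to close the rings and let go. Be gentle: set the card down rather than dropping it, push neither the card nor the lever mechanism with more than about 1.5 kg of force, and leave everything else on the bench where it is.

Things in the scene. Friction and masses are not known exactly. Their poses are not given: they have to be found in the camera images.
- file: A5 lever arch file, dark grey board, lying open, fixed to the bench. Origin on the bench under the midpoint between its two posts; z up, y along the line of posts (parallel to the spine), x from the posts over the pages. The boards are 3 mm thick, x -325 to 130, y -120 to 120 mm; the steel base plate of the mechanism is 8 mm high, x -55 to 9, y -65 to 65 mm.
- pages_mid (a point): point on the file's back board under the middle of the stack of white pages that is already filed (x -8 to 120, y -95 to 95 mm of the file). The top of the stack is 9 to 31 mm above the bench: it differs each time and is not measured, so find it by feel. The stack is springy, giving 1 mm for 12 N.
- ring_tip (a point): free end of the ring arch over post_a. The two arches, steel bars 6 mm thick at y +40 and -40 mm, are hinged on the -x side of the posts (file x -45 mm). Closed, they end over the posts and block them, top 55 mm above the bench; lever up, they lean back: this point is then at file x below -40 mm, at most 78 mm high.
- post_a (a point): centre of the flat top of the post at y +40 mm of the file: a fixed upright steel pin 6 mm in diameter with a slightly rounded top edge, its top 50 mm above the bench. The ring arch covers it while the lever is down.
- post_b (a point): the same for the post at y -40 mm; the posts are 80 mm apart.
- lever_pivot (a point): axis of the lever, 20 mm above the bench, at x -22, y -55 mm of the file; the axis runs along the file's x.
- lever_tip (a point): centre of the steel bar at the lever's end, 12 mm in diameter, 18 mm long along file x (pinch it by its ends or push on it), 70 mm from the pivot, 6 mm proud. Closed: file x -22, y -125 mm, 26 mm above the bench, past the board's edge; it swings up and towards the rings; fully open it is at y -68 mm, 89 mm high. The flat stem is 10 mm wide.
- lever (a joint): lever angle, rad: 0 fully down (rings closed), 1.3 fully up (rings open, at a stop). Friction takes about 2.5 N at the tip. Above about 0.45 rad a spring drives it on to fully open and holds it; pressing it down needs up to about 9 N at the tip, most near 1 rad. Below about 0.4 rad it stays where it is left and must be pressed home.
- mech (a joint): give of the riveted lever mechanism (posts, lever and rings together), m, positive up: 0 at rest, springy, 1 mm for 12 N pushed down (-) or pulled up (+). The reading is too noisy to steer by: feel the force at the tool. Beyond 1.5 mm (18 N) the rivets are strained.
- card: loose white plastic card, 90 x 120 x 6 mm (x, y, z), about 170 g. Origin: centre of its underside. A steel column 12 mm in diameter lies along its y axis, axis 26 mm above the underside, in clips at y +-34 mm; the 58 mm between them are gripped from above, across (along x). Holes near the -x edge, paper label on the +x half: filed, its x axis points like the file's.
- hole_a (a point): centre of the card's through-hole at x -33, y +40 mm, at the underside; 7.6 mm in diameter; goes on post_a
- hole_b (a point): the same at x -33, y -40 mm; goes on post_b
- tip_box: pipette-tip box, 87 x 87 x 63 mm, origin under its centre; leave alone
- highlighter: flat marker pen, 95 x 17 x 12 mm, lying on the file's spine; leave alone
- flask: clear plastic jar, 52 mm across, 110 mm tall; leave alone
- beaker: glass beaker, 70 mm across, 85 mm tall; leave alone
- spare_column: loose steel column, 114 mm long, 16 mm thick, lying on the bench; leave alone

How it is judged (in metres and radians):
On the way, in this order (a step that is already met when the one before it is completed fails the run):
1. the lever is up and the rings are open (value of joint lever above 1.1 rad), for 0.2 s.
2. the card lies flat over both posts while the rings are open (horizontal distance between hole_a and post_a below 0.004 m and horizontal distance between hole_b and post_b below 0.004 m and z of card in the frame of file below 0.036 m and angle between card's own z axis and vertical below 0.06 rad and contact force between card and file above 0.5 N and linear speed of card below 0.02 m/s and value of joint lever above 1.1 rad), for 0.2 s.
3. the lever is pressed home (value of joint lever below 0.05 rad and horizontal distance between hole_a and post_a below 0.004 m and horizontal distance between hole_b and post_b below 0.004 m and z of card in the frame of file below 0.036 m and angle between card's own z axis and vertical below 0.06 rad and contact force between card and file above 0.5 N), for 0.2 s.
At the end, for the whole second after the job is handed in: Both holes of the card are over their posts (within 4 mm), the card rests flat on the pages (touching, within 0.06 rad, its underside less than 36 mm above the bench) and at rest, and the lever is fully down (below 0.05 rad) (all of step 3 and linear speed of card below 0.01 m/s).
It fails at once if the lever mechanism is pushed or pulled with more than 18 N (gives by 1.5 mm) (value of joint mech below -0.0015 m or value of joint mech above 0.0015 m).
It fails at once if the card is pressed on the file with more than 15 N (contact force between card and file above 15 N).
It fails at once if the card is dropped onto the file (faster than 0.2 m/s once it is below the tops of the posts) (horizontal distance between hole_a and post_a below 0.02 m and horizontal distance between hole_b and post_b below 0.02 m and z of card in the frame of file below 0.048 m and linear speed of card above 0.2 m/s).
It fails at once if something else on the bench is shifted by more than 25 mm or tipped (distance of any of tip_box, highlighter, flask, beaker, spare_column from where it was at the start of the episode above 0.025 m or angle between any of tip_box, highlighter, flask, beaker, spare_column's own z axis and vertical above 0.4 rad).
It also fails if it takes over 70 s, if anything falls off the work surface, if the arm or the gripper's body presses on something with over 40 N, if the wrist force passes 120 N, or if a joint passes its speed limit or range.

## Robot

A 7-joint arm with a two-finger parallel gripper is mounted at the origin on the work surface. World frame = base frame: x ahead of the robot, y to its left, z up, the work surface at z = 0. Lengths are in mm, angles in rad, forces in N, time in s.
With the tool pointing down it reaches from about 400 to 875 mm from the base axis. Payload 4.4 kg.
Tool frame: the origin (TCP) lies midway between the tips of the shut fingers; the grasp point (between the pads) lies 19 mm behind it (ctrl.grip_point_offset is the distance from the TCP to the grasp point, in mm); z points along the fingers, y is the line along which they close (so a half turn about z gives the same grasp; the last joint's range is limited). The gripper opens to 85 mm and grips with 20 to 120 N. Pads are 22 mm wide; open, the fingers measure 114 mm over their backs; the gripper's body (76 mm by 85 mm) begins 54 mm behind the grasp point. The pads swing forward as they close: fully open they stand 13 mm farther back than shut.
Start: joints at [-1.388, 0.628, 0.038, 1.517, -0.027, 0.996, -0.02], TCP at [160.031, 630.006, 231.313] pointing down, gripper open.
Joint ranges: [-3.06, 3.06], [-0.37, 2.12], [-1.25, 1.32], [0.18, 2.47], [-1.1, 4.24], [0.23, 1.98], [-2.94, 2.94]. Speed limits (rad/s): [2.57, 2.57, 3.14, 3.14, 3.14, 3.14, 3.14].

## Interface

Orientations are given as [roll, pitch, yaw] about the fixed x, y, z axes, in that order (R = Rz(yaw) Ry(pitch) Rx(roll)).
In Python, from cell import ctrl, get_image, calibration gives the robot as it stands (ctrl), with the cameras as plain functions.
- The arm moves only by the tool creep_tool, called after ">>>" as name(argument=value, ...), one argument or row to a line, values as JSON. Schema: {"type":"object","properties":{"moves":{"type":"array","items":{"type":"object","properties":{"pos":{"type":"array","items":{"type":"number"},"minItems":3,"maxItems":3},"rotvec":{"type":"array","items":{"type":"number"},"minItems":3,"maxItems":3},"aperture":{"type":"number"}},"additionalProperties":false,"required":["aperture"]},"minItems":1,"maxItems":12},"only":{"type":"string"},"quiet":{"type":"boolean"},"lines":{"type":"string"}},"required":["moves"],"additionalProperties":false}. moves is a list of rows, 1 to 12 of them, each an object with the fields pos (a list: dx, dy, dz in shares of the most that a row can go, 1 being 50 mm), rotvec (a list: a rotation vector rx, ry, rz in fractions of the full range, 1 being pi/2 rad), aperture (the finger opening in mm); a field left out counts as zero (the opening has to be given); each row shifts and turns the commanded pose from where the row before left it, along the tool's axes as they then stand; what a row does not reach is not made up. A row lasts 1/10 s, in which the tool goes at most 50 mm and 0.15 rad, less where a joint would pass 70% of its speed; a pose out of reach is approached as far as the arm can. The fingers move at their own pace and stop on an object; the grip force is fixed at half the most. Time passes only in rows, so rows that do not move let the fingers close. The tool returns the time, the measured TCP pose, the force, the opening and the grip force at its end. only (a regular expression) keeps the lines of the reply that match it, lines (a string "A,B") keeps lines A to B, and quiet returns only ok. No shift or turn number may pass 1 either way. Input that does not fit is refused with a message, and nothing moves.
- ctrl.read_state(): the state, without advancing time (a new reading comes with each control period).
- get_image(name): name is "scene" or "top"; returns the picture (480x640x3 uint8, blue, green, red); there is no depth.
- calibration(name): a dict with "fx", "fy", "cx", "cy" (pixels), "rvec" (rotation vector, rad) and "tvec" (3), from world to camera coordinates, as OpenCV has them. Camera axes: x right, y down, z forward; pixel columns grow to the right and rows downward; lengths in mm; the calibration is good to about 2 mm. A picture is of the moment at which its call begins. calibration takes no time and is no camera call.
- ctrl.finish_job(): hands the job in; it is judged then, once.
The state is a dict: "clock": time; "qpos": joint angles; "qd": joint speeds; "tau": joint torques, N m; "eef_pos": TCP position; "tool_rot": TCP orientation; "force": force on the tool from outside, world axes, zero at the start; "torque": the same for the moment, N m; "width": finger opening in mm; "gripper_force": force on a finger pad.
Only numpy, scipy, OpenCV 4.12 (cv2) and the standard library are available. Lean on these libraries where they do the work, as an engineer would, in place of code of your own. Each camera call takes 0.05 s, during which the arm holds its last target. There are 200 camera calls.

## Working session

There is one attempt and no reset: what is moved stays moved. The work goes in short steps, Python scripts to look and compute and a tool call to move; the robot and the scene stay as the last step left them, time stands still between calls to the robot, and variables do not carry over. Pictures are saved under pics/ and viewed, at most 10 in all, crops included, and the job is handed in when it is done.

```bash
ls; mkdir -p pics; python3 - <<'E'
from cell import ctrl, get_image, calibration
import cv2
for n in("scene","top"):
    cv2.imwrite(f"pics/{n}0.png",get_image(n)); print(n,calibration(n))
s=ctrl.read_state(); print(s, ctrl.grip_point_offset)
E
```

```text
cell.py
pics
scene {'fx': 526.2328194345534, 'fy': 526.2328194345534, 'cx': 312.9647101345811, 'cy': 237.127072609464, 'rvec': array([ 2.1571093 ,  0.85180463, -0.36808079]), 'tvec': array([-477.32265135, -181.37491226, 1310.8032294 ])}
top {'fx': 529.1766841237994, 'fy': 529.1766841237994, 'cx': 304.0198265356351, 'cy': 231.3586781023352, 'rvec': array([ 2.00942711, -2.18109734,  0.25913141]), 'tvec': array([115.60281139, 586.75606604, 913.83083831])}
{'clock': 0.1, 'qpos': array([-1.38779804,  0.62928342,  0.03846362,  1.51825435, -0.02696928,
        0.99629656, -0.02001878]), 'qd': array([ 0.00058269, -0.0008313 , -0.00133129, -0.00486715, -0.00074717,
        0.00104721, -0.00037433]), 'tau': array([ 3.04383357e-03, -5.64522278e+01,  1.23017628e+00, -1.93970525e+01,
        1.11889606e-02,  5.47922304e-03, -2.02497125e-05]), 'eef_pos': array([159.90880619, 629.45126292, 230.46645883]), 'tool_rot': array([-3.13987027e+00,  5.55588715e-05,  2.89277740e+00]), 'force': array([ 0.23056214, -0.45706876, -0.27073197]), 'torque': array([-0.03060472, -0.00179714, -0.08040599]), 'gripper_force': 0.0, 'width': 85.61606696237536} 18.700000000000003
```

View pics/top0.png

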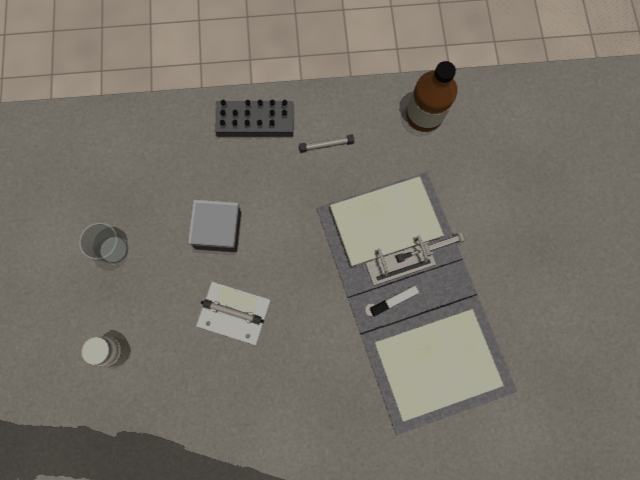

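View pics/scene0.png

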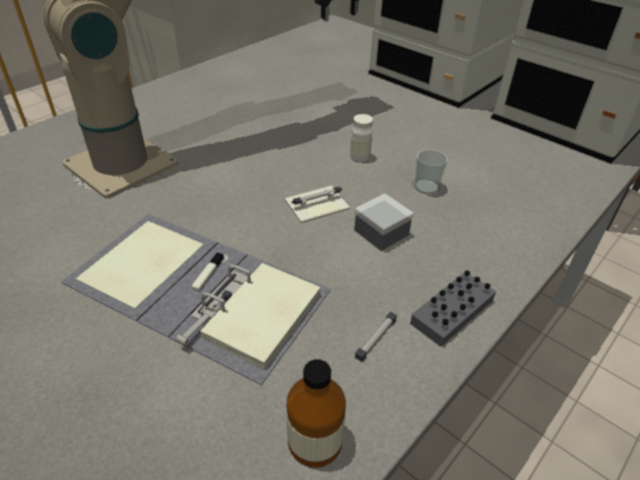

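The overview shows the file at top (415,300), lever tip near (460,238), card near (233,313), and the tip box at (215,223). I'll zoom in for exact pixels.

```bash
python3 - <<'E'
import cv2,numpy as np
t=cv2.imread("pics/top0.png"); s=cv2.imread("pics/scene0.png")
def crop(im,x,y,w,h,k,name):
    c=cv2.resize(im[y:y+h,x:x+w],None,fx=k,fy=k,interpolation=cv2.INTER_CUBIC)
    for i in range(0,w,10):
        cv2.line(c,(i*k,0),(i*k,6 if i%50 else 14),(0,0,255),1)
        if i%20==0: cv2.putText(c,str(x+i),(i*k,22),0,.35,(0,0,255),1)
    for i in range(0,h,10):
        cv2.line(c,(0,i*k),(6,i*k),(0,0,255),1)
        if i%20==0: cv2.putText(c,str(y+i),(8,i*k+4),0,.35,(0,0,255),1)
    cv2.imwrite(name,c)
crop(t,350,220,130,100,6,"pics/tf.png")
crop(t,190,275,90,75,8,"pics/tc.png")
E
cat > h.py <<'E'
import numpy as np,cv2
from cell import ctrl, get_image, calibration
def cam(n):
    c=calibration(n); K=np.array([[c["fx"],0,c["cx"]],[0,c["fy"],c["cy"]],[0,0,1]])
    return K,np.asarray(c["rvec"],float),np.asarray(c["tvec"],float)
def proj(n,P):
    K,r,t=cam(n); return cv2.projectPoints(np.array(P,float).reshape(-1,3),r,t,K,None)[0].reshape(-1,2)
def unproj(n,px,z):
    K,r,t=cam(n); R=cv2.Rodrigues(r)[0]; C=-R.T@t
    d=R.T@np.linalg.inv(K)@np.array([*px,1.]); return C+d*(z-C[2])/d[2]
def frame(x,y,th):  # local->world
    c,s=np.cos(th),np.sin(th); return lambda P:np.array([[x+c*a-s*b,y+s*a+c*b,z] for a,b,z in P])
E
```

```text
(no output)
```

View pics/tf.png

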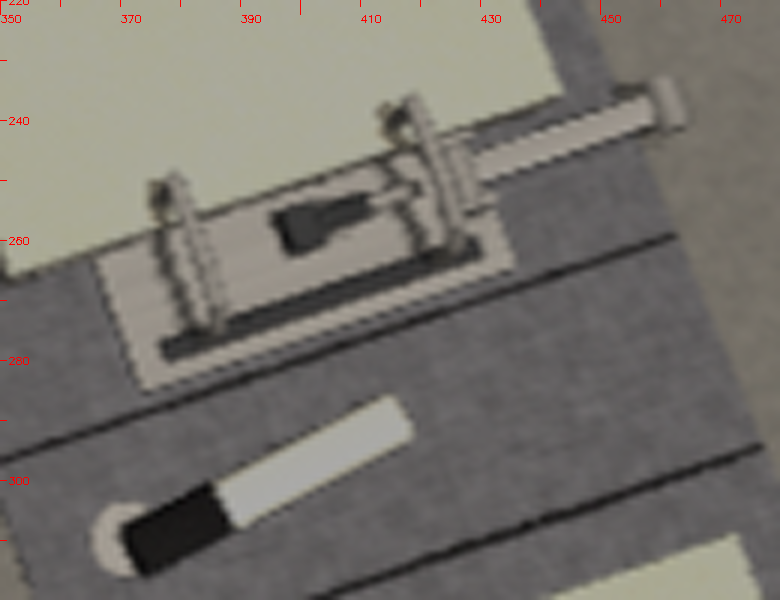

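View pics/tc.png

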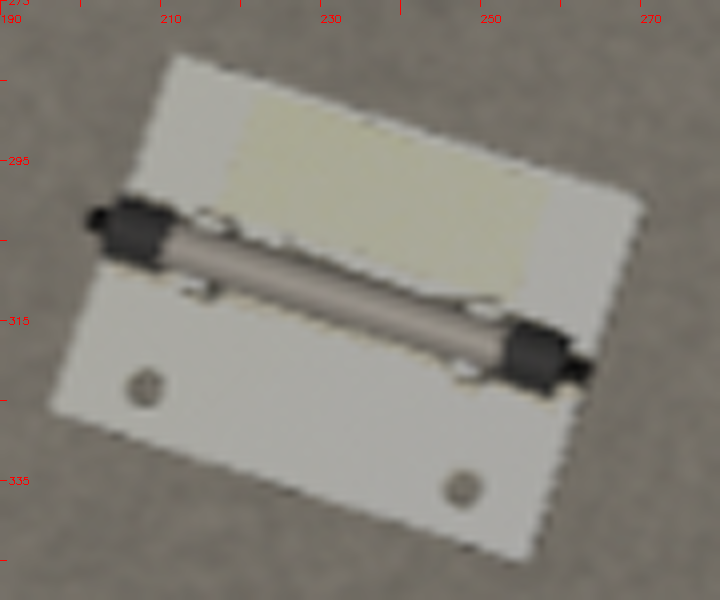

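Readings in the crops: plate corners at full-picture pixels (366,263), (375,285), (435,265), ring tips (379,249)/(419,236), lever bar (461,237). Card corners (212,282), (271,301), (256,345), (196,326), with holes at (208,323.5) and (248,336).

```bash
python3 - <<'E'
from h import *
from scipy.optimize import least_squares
def fit(obs,x0):
    def res(p):
        F=frame(*p); return np.concatenate([(proj(n,F([P]))[0]-np.array(px))*w for n,P,px,w in obs for _ in[0]])
    r=least_squares(res,x0,x_scale=[10,10,.05]); return r.x,r.fun.reshape(-1,2).round(1)
o=.42
F=[("top",(9,65,8),(366.2-o,263-o),1),("top",(-55,65,8),(375-o,284.7-o),1),("top",(-55,-65,8),(435.3-o,264.7-o),1),
("top",(130,120,3),(318,211),.5),("top",(130,-120,3),(425.5,175),.5),("top",(-325,-120,3),(514,390),.5),("top",(-325,120,3),(400,430),.5),
("top",(0,40,55),(378.7-o,248.9-o),.7),("top",(0,-40,55),(418.8-o,236.2-o),.7),("top",(-22,-125,30),(461.3-o,237.2-o),.7)]
print(unproj("top",(400,256),8))
for sgn in(1,):
    p0=unproj("top",(400,250),8); e=unproj("top",(375,285),8)-unproj("top",(366,263),8)
    th=np.arctan2(-e[1],-e[0]); f=fit(F,[*p0[:2],th]); print("file",f)
C=[("top",(45,60,6),(212.2-o,281.5-o),1),("top",(45,-60,6),(270.6-o,300.6-o),1),("top",(-45,-60,6),(255.9-o,345.2-o),1),("top",(-45,60,6),(196.2-o,326-o),1),
("top",(-33,40,6),(208.25-o,323.5-o),1),("top",(-33,-40,6),(247.75-o,336.25-o),1)]
p0=unproj("top",(233,313),8); e=unproj("top",(204,303),8)-unproj("top",(196,326),8)
c=fit(C,[*p0[:2],np.arctan2(e[1],e[0])]); print("card",c)
for n,q,P in(("file",f[0],[(130,120,3),(130,-120,3),(-325,-120,3),(-325,120,3),(0,40,55),(0,-40,55),(-22,-125,26)]),("card",c[0],[(45,60,6),(45,-60,6),(-45,-60,6),(-45,60,6)])):
    print(n,"scene proj",proj("scene",frame(*q)(P)).round(1).tolist()); print(frame(*q)(P).round(1).tolist())
for n,px,z in(("tip_box",(215,222),63),("flask",(96,350),110),("beaker",(98,240),85)): print(n,unproj("top",px,z).round())
E
```

```bash
cat >> h.py <<'E'
from scipy.optimize import least_squares
def fit(obs,x0):
    def res(p):
        F=frame(*p); return np.concatenate([(proj(n,F([P]))[0]-np.array(px))*w for n,P,px,w in obs])
    r=least_squares(res,x0,x_scale=[10,10,.05],loss="soft_l1"); return r.x,r.fun.reshape(-1,2).round(1)
E
python3 - <<'E'
from h import *
o=.42
F=[("top",(-55,65,8),(375-o,284.7-o),1),("top",(-55,-65,8),(435.3-o,264.7-o),1),
("top",(0,40,55),(378.7-o,248.9-o),.7),("top",(0,-40,55),(418.8-o,236.2-o),.7),("top",(-22,-125,31),(461.3-o,237.2-o),1)]
q,r=fit(F,[558,-109,.26]);print(q,r)
B=[(130,120,3),(130,-120,3),(-325,-120,3),(-325,120,3),(0,40,55),(0,-40,55),(-22,-125,31)]
print(proj("top",frame(*q)(B)).round(1).tolist());print(proj("scene",frame(*q)(B)).round(1).tolist())
# sharp crops for corners
t=cv2.imread("pics/top0.png");s=cv2.imread("pics/scene0.png")
def C(im,x,y,w=40,h=40,k=7): return cv2.resize(im[y:y+h,x:x+w],None,fx=k,fy=k,interpolation=cv2.INTER_CUBIC)
row1=np.hstack([C(t,300,190),C(t,408,158)]);row2=np.hstack([C(t,490,370),C(t,380,410)])
cv2.imwrite("pics/corners.png",np.vstack([row1,row2]))
c=cv2.resize(s[230:350,170:300],None,fx=6,fy=6,interpolation=cv2.INTER_CUBIC)[:600]
cv2.imwrite("pics/sf.png",c)
E
```

```text
[ 5.61831051e+02 -1.08372644e+02  2.29507608e-01] [[-1.9  0.1]
 [ 0.6 -0.3]
 [ 0.1  0.3]
 [ 0.   0.3]
 [ 0.3 -0.3]]
[[315.9, 206.1], [427.3, 171.5], [515.4, 392.3], [393.6, 434.4], [378.5, 249.0], [418.4, 236.2], [461.1, 236.5]]
[[330.9, 289.5], [260.0, 384.9], [61.5, 280.8], [149.3, 213.1], [248.2, 271.2], [221.5, 299.7], [181.1, 337.6]]
```

View pics/corners.png

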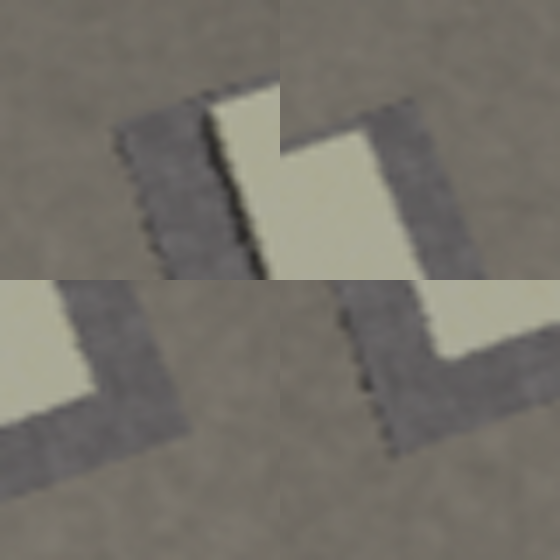

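Board corners: (316.9,208.6), (426.9,172.0), (516.9,391.4), (396.1,435.0).

```bash
python3 - <<'E'
from h import *
o=.42
F=[("top",(-55,65,8),(375-o,284.7-o),.7),("top",(-55,-65,8),(435.3-o,264.7-o),1),
("top",(0,40,55),(378.7-o,248.9-o),.7),("top",(0,-40,55),(418.8-o,236.2-o),.7),("top",(-22,-125,31),(461.3-o,237.2-o),1),
("top",(130,120,3),(316.9-o,208.6-o),1),("top",(130,-120,3),(426.9-o,172-o),1),("top",(-325,-120,3),(516.9-o,391.4-o),1),("top",(-325,120,3),(396.1-o,435-o),1)]
q,r=fit(F,[558,-109,.26]);print(q,r)
L=frame(*q)([(-22,-125,26),(-22,-55,20),(0,40,50),(0,-40,50),(-22,-68,89)]);print(L)
s=ctrl.read_state();print(s['eef_pos'],s['tool_rot'])
E
```

```text
[ 5.61255712e+02 -1.08390978e+02  2.39650650e-01] [[-1.   0.4]
 [ 0.8 -0.4]
 [ 0.2  0.7]
 [ 0.   0.4]
 [ 0.2 -0.6]
 [-1.  -1.1]
 [ 0.  -0.1]
 [ 0.4  0.4]
 [-0.1  0.2]]
[[ 569.55486048 -235.04058932   26.        ]
 [ 552.93943125 -167.04112233   20.        ]
 [ 551.76118119  -69.53413937   50.        ]
 [ 570.75024318 -147.24781593   50.        ]
 [ 556.02515382 -179.66959477   89.        ]]
[159.90880619 629.45126292 230.46645883] [-3.13987027e+00  5.55588715e-05  2.89277740e+00]
```

File pose ≈ (561.3, −108.4), yaw 0.24. Moving toward the lever.

The manual's scale: shifts go in shares of 50 mm and turns go in shares of pi/2 rad. Converting my numbers, -38 mm is -0.76, -21 mm is -0.42.

>>> creep_tool(
  moves=[
    {"pos": [-0.76, -0.42, 0], "aperture": 50},
    {"pos": [-0.76, -0.42, 0], "aperture": 50},
    {"pos": [-0.76, -0.42, 0], "aperture": 50},
    {"pos": [-0.76, -0.42, 0], "aperture": 50},
    {"pos": [-0.76, -0.42, 0], "aperture": 50},
    {"pos": [-0.76, -0.42, 0], "aperture": 50},
    {"pos": [-0.76, -0.42, 0], "aperture": 50},
    {"pos": [-0.76, -0.42, 0], "aperture": 50},
    {"pos": [-0.76, -0.42, 0], "aperture": 50},
    {"pos": [-0.76, -0.42, 0], "aperture": 50},
  ],
)

```text
clock: 1.1
eef_pos: [477.5, 331.4, 231.0]
tool_rot: [-3.141, -0.001, 2.893]
force: [0.4, 1.1, 0.3]
width: 49.9
gripper_force: 0.0
```

>>> creep_tool(
  moves=[
    {"rotvec": [0, 0, 0.0955], "aperture": 40},
    {"rotvec": [0, 0, 0.0955], "aperture": 40},
    {"rotvec": [0, 0, 0.0955], "aperture": 40},
    {"rotvec": [0, 0, 0.0955], "aperture": 40},
    {"rotvec": [0, 0, 0.0955], "aperture": 40},
    {"rotvec": [0, 0, 0.0955], "aperture": 40},
    {"rotvec": [0, 0, 0.0955], "aperture": 40},
    {"rotvec": [0, 0, 0.021], "aperture": 40},
    {"aperture": 40},
  ],
)

```text
clock: 2.0
eef_pos: [476.3, 332.9, 231.0]
tool_rot: [-3.141, 0.001, 1.812]
force: [-0.8, 0.2, -0.3]
width: 40.3
gripper_force: 0.0
```

```bash
cat >> h.py <<'E'
from scipy.spatial.transform import Rotation as Ro
def togo(x,y,z,yaw):
    s=ctrl.read_state(); R=Ro.from_euler("xyz",s["tool_rot"]); T=Ro.from_euler("xyz",[np.pi,0,yaw])
    d=R.inv().apply(np.array([x,y,z])-s["eef_pos"]); rv=(R.inv()*T).as_rotvec()
    print("t",round(s["clock"],2),"go",d.round(1),rv.round(3),"F",s["force"].round(1),"w",round(s["width"],1),"pos",s["eef_pos"].round(1))
FP=(561.26,-108.39,.2397)
E
python3 -c "
from h import *
p=frame(*FP)([(-22,-127,200)])[0];togo(*p,np.pi/2+.24)"
```

```text
t 2.0 go [-575.8  -45.3   31.3] [-0.001  0.001  0.002] F [-0.8  0.2 -0.3] w 40.3 pos [476.3 332.9 231. ]
```

Converted, -48 mm is -0.96, -3.8 mm is -0.076.

>>> creep_tool(
  moves=[
    {"pos": [-0.96, -0.076, 0], "aperture": 40},
    {"pos": [-0.96, -0.076, 0], "aperture": 40},
    {"pos": [-0.96, -0.076, 0], "aperture": 40},
    {"pos": [-0.96, -0.076, 0], "aperture": 40},
    {"pos": [-0.96, -0.076, 0], "aperture": 40},
    {"pos": [-0.96, -0.076, 0], "aperture": 40},
    {"pos": [-0.96, -0.076, 0], "aperture": 40},
    {"pos": [-0.96, -0.076, 0], "aperture": 40},
    {"pos": [-0.96, -0.076, 0], "aperture": 40},
    {"pos": [-0.96, -0.076, 0], "aperture": 40},
    {"pos": [-0.96, -0.076, 0], "aperture": 40},
    {"pos": [-0.96, -0.076, 0], "aperture": 40},
  ],
)

```text
clock: 3.2
eef_pos: [568.6, -239.5, 231.2]
tool_rot: [3.141, -0.001, 1.813]
force: [0.4, 0.3, -0.1]
width: 39.9
gripper_force: 0.0
```

```bash
python3 -c "
from h import *
p=frame(*FP)([(-22,-127,60)])[0];togo(*p,np.pi/2+.24)"
```

```text
t 3.2 go [  2.    1.9 171.2] [ 0.    -0.001  0.002] F [ 0.4  0.3 -0.1] w 39.9 pos [ 568.6 -239.5  231.2]
```

Converted, 43 mm is 0.86, 30 mm is 0.6.

>>> creep_tool(
  moves=[
    {"pos": [0.02, 0.02, 0.86], "aperture": 40},
    {"pos": [0.02, 0.02, 0.86], "aperture": 40},
    {"pos": [0, 0, 0.86], "aperture": 40},
    {"pos": [0, 0, 0.86], "aperture": 40},
    {"pos": [0, 0, 0.6], "aperture": 40},
    {"pos": [0, 0, 0.32], "aperture": 40},
    {"pos": [0, 0, 0.08], "aperture": 40},
    {"aperture": 40},
  ],
)

```text
clock: 4.0
eef_pos: [570.6, -235.4, 9.7]
tool_rot: [3.141, 0.0, 1.81]
force: [0.0, -0.6, -0.2]
width: 39.8
gripper_force: 0.0
```

```bash
python3 - <<'E'
from h import *
s=ctrl.read_state();print(s["eef_pos"],s["force"])
t=get_image("top");c=get_image("scene")
k=lambda im,x,y:cv2.resize(im[y:y+100,x:x+100],None,fx=4,fy=4,interpolation=cv2.INTER_CUBIC)
cv2.imwrite("pics/g1.png",np.hstack([k(t,390,190),k(c,140,270)]))
E
```

```text
[ 570.55398088 -235.40381693    9.6940725 ] [ 0.02327081 -0.63890268 -0.15707379]
```

View pics/g1.png

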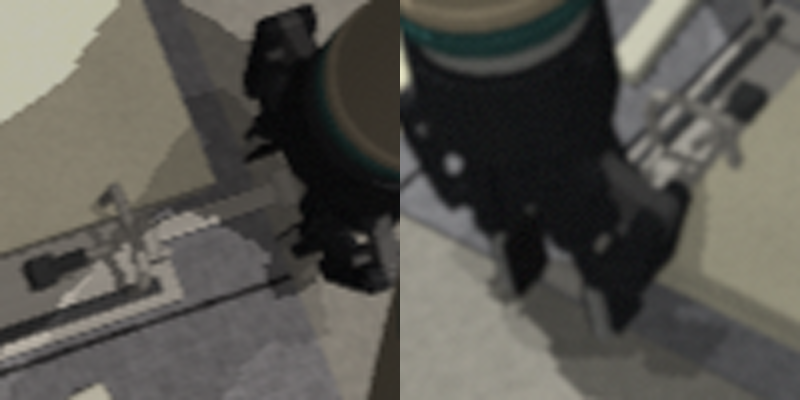

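The fingers straddle the lever end: in the left panel they lie on either side of the stem at crop (270,190). Closing.

>>> creep_tool(
  moves=[
    {"aperture": 10},
    {"aperture": 10},
    {"aperture": 10},
    {"aperture": 10},
    {"aperture": 10},
  ],
)

```text
clock: 4.6
eef_pos: [570.8, -235.6, 10.2]
tool_rot: [3.14, 0.001, 1.81]
force: [-1.2, -1.0, 6.4]
width: 16.5
gripper_force: 58.7
```

```bash
python3 -c "
from h import *
p=frame(*FP)([(-22,-127,60)])[0];togo(*p,np.pi/2+.24)"
```

```text
t 4.6 go [ -1.2  -1.  -49.8] [ 0.001  0.001 -0.001] F [-1.2 -1.   6.4] w 16.5 pos [ 570.8 -235.6   10.2]
```

Converted, -3.5 mm is -0.07, -3.4 mm is -0.068.

>>> creep_tool(
  moves=[
    {"pos": [0.008, 0, -0.07], "aperture": 10},
    {"pos": [0.012, 0, -0.07], "aperture": 10},
    {"pos": [0.016, 0, -0.068], "aperture": 10},
    {"pos": [0.016, 0, -0.068], "aperture": 10},
  ],
)

```text
clock: 5.0
eef_pos: [570.1, -233.5, 22.9]
tool_rot: [3.141, 0.002, 1.81]
force: [4.7, -2.4, -8.0]
width: 16.4
gripper_force: 58.6
```

>>> creep_tool(
  moves=[
    {"pos": [0.022, 0, -0.066], "aperture": 10},
    {"pos": [0.024, 0, -0.066], "aperture": 10},
  ],
)

```text
clock: 5.2
eef_pos: [569.3, -230.3, 29.8]
tool_rot: [3.141, 0.0, 1.81]
force: [4.3, -1.9, -7.1]
width: 16.2
gripper_force: 58.6
```

Converted, -3.2 mm is -0.064, -3.1 mm is -0.062.

>>> creep_tool(
  moves=[
    {"pos": [0.028, 0, -0.064], "aperture": 10},
    {"pos": [0.032, 0, -0.064], "aperture": 10},
    {"pos": [0.036, 0, -0.062], "aperture": 10},
    {"pos": [0.036, 0, -0.06], "aperture": 10},
  ],
)

```text
clock: 5.6
eef_pos: [567.4, -223.0, 42.4]
tool_rot: [3.141, -0.001, 1.81]
force: [4.1, -0.3, -7.0]
width: 16.0
gripper_force: 58.6
```

>>> creep_tool(
  moves=[
    {"pos": [0.04, 0, -0.058], "aperture": 10},
    {"pos": [0.042, 0, -0.056], "aperture": 10},
    {"pos": [0.046, 0, -0.054], "aperture": 10},
    {"pos": [0.048, 0, -0.05], "aperture": 10},
  ],
)

```text
clock: 6.0
eef_pos: [565.3, -214.3, 53.2]
tool_rot: [-3.142, -0.001, 1.81]
force: [2.3, 1.4, -5.8]
width: 16.0
gripper_force: 58.6
```

Converted, 3 mm is 0.06, -2.3 mm is -0.046.

>>> creep_tool(
  moves=[
    {"pos": [0.052, 0, -0.048], "aperture": 10},
    {"pos": [0.052, 0, -0.046], "aperture": 10},
    {"pos": [0.056, 0, -0.042], "aperture": 10},
    {"pos": [0.058, 0, -0.042], "aperture": 10},
    {"pos": [0.06, 0, -0.036], "aperture": 10},
    {"pos": [0.06, 0, -0.036], "aperture": 10},
  ],
)

```text
clock: 6.6
eef_pos: [561.5, -199.1, 66.0]
tool_rot: [3.141, 0.001, 1.81]
force: [3.7, 1.1, -4.6]
width: 15.8
gripper_force: 58.5
```

>>> creep_tool(
  moves=[
    {"pos": [0.064, 0, -0.03], "aperture": 10},
    {"pos": [0.064, 0, -0.03], "aperture": 10},
    {"pos": [0.066, 0, -0.024], "aperture": 10},
    {"pos": [0.066, 0, -0.022], "aperture": 10},
  ],
)

```text
clock: 7.0
eef_pos: [558.5, -186.8, 71.5]
tool_rot: [3.141, 0.001, 1.81]
force: [4.7, 0.5, 0.4]
width: 15.2
gripper_force: 58.6
```

Converted, -45 mm is -0.9, -40 mm is -0.8.

>>> creep_tool(
  moves=[
    {"aperture": 30},
    {"aperture": 30},
    {"aperture": 30},
    {"pos": [0, 0, -0.4], "aperture": 30},
    {"pos": [0, 0, -0.8], "aperture": 30},
    {"pos": [0, 0, -0.9], "aperture": 30},
    {"pos": [0, 0, -0.9], "aperture": 50},
    {"pos": [0, 0, -0.6], "aperture": 60},
  ],
)

```text
clock: 7.8
eef_pos: [558.2, -187.3, 253.9]
tool_rot: [3.14, 0.001, 1.809]
force: [0.8, 0.0, -0.6]
width: 58.2
gripper_force: 0.0
```

```bash
python3 -c "
from h import *
togo(461.36,214.3,240,np.pi/2-.3883)"
```

```text
t 7.8 go [413.2   0.5  13.3] [0.002 0.001 0.626] F [ 0.8  0.  -0.6] w 58.2 pos [ 558.2 -187.3  253.9]
```

Converted, 46 mm is 0.92, 45 mm is 0.9, 0.15 rad / 1.5708 = 0.0955.

>>> creep_tool(
  moves=[
    {"pos": [0.92, 0, 0], "aperture": 60},
    {"pos": [0.92, 0, 0], "aperture": 60},
    {"pos": [0.92, 0, 0], "aperture": 60},
    {"pos": [0.92, 0, 0], "aperture": 60},
    {"pos": [0.92, 0, 0], "aperture": 60},
    {"pos": [0.92, 0, 0], "aperture": 60},
    {"pos": [0.92, 0, 0], "aperture": 60},
    {"pos": [0.92, 0, 0], "aperture": 60},
    {"pos": [0.9, 0, 0], "aperture": 60},
    {"rotvec": [0, 0, 0.0955], "aperture": 60},
    {"rotvec": [0, 0, 0.0955], "aperture": 60},
    {"rotvec": [0, 0, 0.0955], "aperture": 60},
  ],
)

```text
clock: 9.0
eef_pos: [459.8, 214.5, 250.6]
tool_rot: [-3.14, 0.001, 1.354]
force: [0.3, -0.4, 0.4]
width: 60.1
gripper_force: 0.0
```

>>> creep_tool(
  moves=[
    {"rotvec": [0, 0, 0.0955], "aperture": 60},
    {"rotvec": [0, 0, 0.0166], "aperture": 60},
    {"aperture": 60},
  ],
)

```text
clock: 9.3
eef_pos: [460.1, 214.5, 250.7]
tool_rot: [-3.141, 0.001, 1.186]
force: [-0.9, -0.6, 0.7]
width: 60.4
gripper_force: 0.0
```

```bash
python3 -c "
from h import *
togo(461.36,214.3,60,np.pi/2-.3883)
t=get_image('top');c=get_image('scene')
k=lambda im,x,y:cv2.resize(im[y:y+110,x:x+100],None,fx=4,fy=4,interpolation=cv2.INTER_CUBIC)
cv2.imwrite('pics/o1.png',np.hstack([k(t,360,190),k(c,170,240)]))"
```

```text
t 9.3 go [  0.5   1.3 190.7] [-0.001  0.001  0.003] F [-0.9 -0.6  0.7] w 60.4 pos [460.1 214.5 250.7]
```

View pics/o1.png

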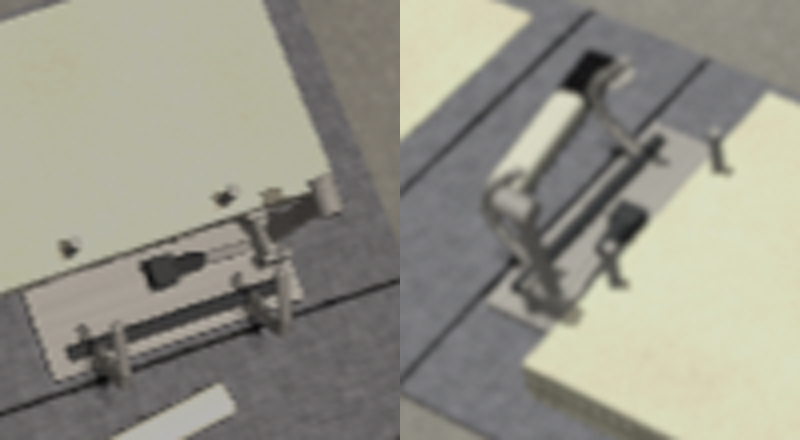

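Lever up, rings leaning back, and both posts bare at crops (67,243), (225,195) left and (715,135), (606,240) right. Zooming on the post tops for precision.

```bash
python3 - <<'E'
from h import *
t=get_image('top');c=get_image('scene')
P=frame(*FP)([(0,40,50),(0,-40,50)])
a=[]
for n,im in(("top",t),("scene",c)):
    r=[]
    for p,u in zip(P,proj(n,P)):
        x,y=(u.round().astype(int)-12); print(n,u.round(1),"origin",x,y)
        k=cv2.resize(im[y:y+24,x:x+24],None,fx=12,fy=12,interpolation=cv2.INTER_CUBIC)
        k=cv2.convertScaleAbs(k,alpha=1.3)
        v=tuple(((u-[x,y]+.5)*12).astype(int)); cv2.circle(k,v,2,(0,0,255),-1); r.append(k)
    a.append(np.hstack(r))
cv2.imwrite("pics/posts.png",np.vstack(a))
E
```

```text
top [378.2 250. ] origin 366 238
top [417.9 236.9] origin 406 225
scene [248. 273.] origin 236 261
scene [221.7 301.6] origin 210 290
```

View pics/posts.png

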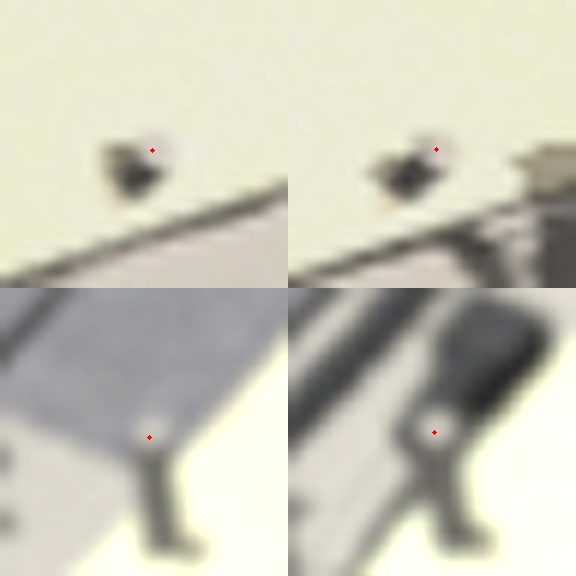

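Converted, 45 mm is 0.9, 35 mm is 0.7, 0.003 rad / 1.5708 = 0.0019.

>>> creep_tool(
  moves=[
    {"pos": [0.01, 0.026, 0.9], "rotvec": [0, 0, 0.0019], "aperture": 60},
    {"pos": [0, 0, 0.9], "aperture": 60},
    {"pos": [0, 0, 0.9], "aperture": 60},
    {"pos": [0, 0, 0.9], "aperture": 60},
    {"pos": [0, 0, 0.7], "aperture": 60},
    {"pos": [0, 0, 0.4], "aperture": 60},
    {"pos": [0, 0, 0.1], "aperture": 60},
    {"aperture": 60},
  ],
)

```text
clock: 10.3
eef_pos: [461.9, 214.6, 10.6]
tool_rot: [-3.141, 0.001, 1.181]
force: [-0.0, 0.4, 0.7]
width: 59.8
gripper_force: 0.0
```

>>> creep_tool(
  moves=[
    {"aperture": 5},
    {"aperture": 5},
    {"aperture": 5},
    {"aperture": 5},
    {"aperture": 5},
    {"aperture": 5},
    {"aperture": 5},
  ],
)

```text
clock: 11.0
eef_pos: [462.4, 215.4, 12.1]
tool_rot: [3.141, -0.002, 1.181]
force: [-0.8, -0.5, 6.5]
width: 9.5
gripper_force: 58.5
```

The red dots (predicted post tops from the file fit) sit on the visible light discs in both views to about 0.3 px, so the file pose is good to about 1 mm. Card is gripped; lift it.

Converted, -45 mm is -0.9, -40 mm is -0.8, -0.15 rad / 1.5708 = -0.0955.

>>> creep_tool(
  moves=[
    {"pos": [0, 0, -0.1], "aperture": 5},
    {"pos": [0, 0, -0.3], "aperture": 5},
    {"pos": [0, 0, -0.8], "aperture": 5},
    {"pos": [0, 0, -0.9], "aperture": 5},
    {"pos": [0, 0, -0.7], "aperture": 5},
    {"rotvec": [0, 0, -0.0955], "aperture": 5},
    {"rotvec": [0, 0, -0.0955], "aperture": 5},
    {"rotvec": [0, 0, -0.0955], "aperture": 5},
    {"rotvec": [0, 0, -0.0955], "aperture": 5},
    {"rotvec": [0, 0, -0.0191], "aperture": 5},
    {"aperture": 5},
    {"aperture": 5},
  ],
)

```text
clock: 12.2
eef_pos: [461.8, 214.7, 150.9]
tool_rot: [-3.141, 0.0, 1.808]
force: [0.9, -0.4, -1.2]
width: 9.5
gripper_force: 58.7
```

```bash
python3 -c "
from h import *
p=frame(*FP)([(33,1.4,150)])[0];togo(*p,np.pi/2+.2397)"
```

```text
t 12.2 go [-336.    53.7    1. ] [-0.     0.    -0.002] F [ 0.9 -0.4 -1.2] w 9.5 pos [461.8 214.7 150.9]
```

Converted, -40 mm is -0.8, -26 mm is -0.52, -0.002 rad / 1.5708 = -0.0013.

>>> creep_tool(
  moves=[
    {"pos": [-0.4, 0.08, 0], "rotvec": [0, 0, -0.0013], "aperture": 5},
    {"pos": [-0.8, 0.128, 0], "aperture": 5},
    {"pos": [-0.8, 0.128, 0], "aperture": 5},
    {"pos": [-0.8, 0.128, 0], "aperture": 5},
    {"pos": [-0.8, 0.128, 0], "aperture": 5},
    {"pos": [-0.8, 0.128, 0], "aperture": 5},
    {"pos": [-0.8, 0.128, 0], "aperture": 5},
    {"pos": [-0.8, 0.128, 0], "aperture": 5},
    {"pos": [-0.52, 0.09, 0], "aperture": 5},
    {"pos": [-0.2, 0.008, 0], "aperture": 5},
    {"aperture": 5},
    {"aperture": 5},
  ],
)

```text
clock: 13.4
eef_pos: [593.7, -96.3, 150.5]
tool_rot: [-3.14, -0.002, 1.814]
force: [0.1, 0.6, -1.8]
width: 9.4
gripper_force: 58.7
```

```bash
python3 - <<'E'
from h import *
p=frame(*FP)([(33,1.4,110)])[0];togo(*p,np.pi/2+.2397)
s=ctrl.read_state();e=s["eef_pos"];psi=s["tool_rot"][2]
q=(e[0]-1.4*np.cos(psi),e[1]-1.4*np.sin(psi),psi-np.pi/2);zb=e[2]-12
C=[(45,60,zb+6),(45,-60,zb+6),(-45,-60,zb+6),(-45,60,zb+6),(-33,40,zb+6),(-33,-40,zb+6)]
a=[]
for n,x,y,w,h in(("top",330,170,130,90),("scene",190,160,130,110)):
    im=get_image(n);k=cv2.resize(im[y:y+h,x:x+w],None,fx=6,fy=6,interpolation=cv2.INTER_CUBIC)[:540 if n=="top" else 660];k=cv2.convertScaleAbs(k,alpha=1.5)
    for u in proj(n,frame(*q)(C)):
        cv2.circle(k,tuple(((u-[x,y]+.5)*6).astype(int)),2,(0,0,255),-1)
    cv2.imwrite(f"pics/hand_{n}.png",k[:600])
    print(n,proj(n,frame(*q)(C)).round(1).tolist())
E
```

```text
t 13.4 go [-2.7 -1.3 40.5] [-0.001 -0.002  0.003] F [ 0.1  0.6 -1.8] w 9.4 pos [593.7 -96.3 150.5]
top [[357.4, 200.8], [421.6, 179.9], [440.9, 226.9], [375.4, 248.7], [383.9, 238.6], [427.5, 224.1]]
scene [[290.9, 241.6], [251.0, 286.9], [203.8, 266.5], [246.5, 224.5], [245.7, 233.3], [217.5, 261.5]]
```

View pics/hand_scene.png

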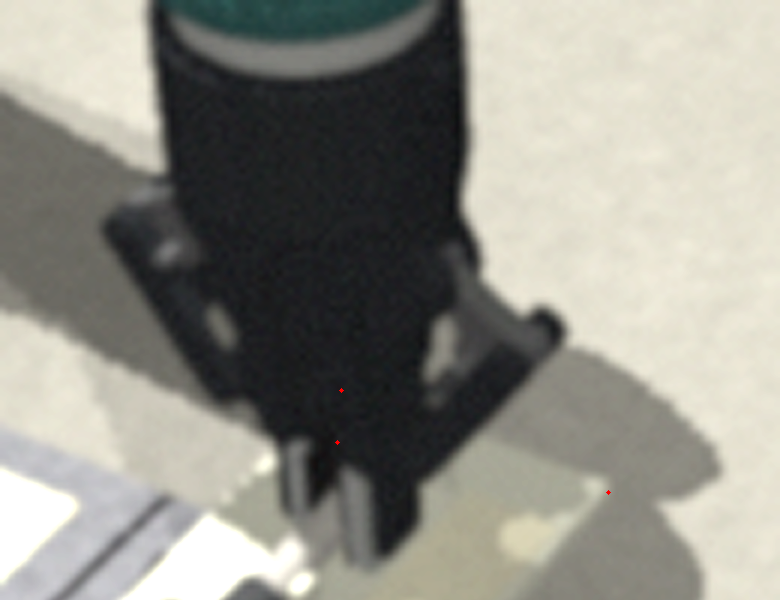

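Card corner in hand at (608,490) of the crop coincides with the prediction, so the in-hand offset is as assumed. Lowering.

Converted, 25 mm is 0.5, -1.3 mm is -0.026, 0.003 rad / 1.5708 = 0.0019.

>>> creep_tool(
  moves=[
    {"pos": [-0.026, -0.012, 0.2], "rotvec": [0, 0, 0.0019], "aperture": 5},
    {"pos": [-0.028, -0.014, 0.5], "aperture": 5},
    {"pos": [0, 0, 0.5], "aperture": 5},
    {"pos": [0, 0, 0.3], "aperture": 5},
    {"pos": [0, 0, 0.12], "aperture": 5},
    {"pos": [0, 0, 0.05], "aperture": 5},
    {"aperture": 5},
    {"aperture": 5},
  ],
)

```text
clock: 14.3
eef_pos: [594.6, -101.5, 68.3]
tool_rot: [3.14, 0.001, 1.81]
force: [-0.1, -0.7, -2.5]
width: 9.7
gripper_force: 58.7
```

```bash
python3 -c "
from h import *
p=frame(*FP)([(33,1.4,63)])[0];togo(*p,np.pi/2+.2397)"
```

```text
t 14.3 go [ 2.7 -1.   5.3] [ 0.002  0.001 -0.001] F [-0.1 -0.7 -2.5] w 9.7 pos [ 594.6 -101.5   68.3]
```

>>> creep_tool(
  moves=[
    {"aperture": 5},
    {"aperture": 5},
  ],
)

```text
clock: 14.5
eef_pos: [594.3, -101.5, 68.1]
tool_rot: [3.141, 0.0, 1.81]
force: [-0.2, -0.4, -2.3]
width: 9.7
gripper_force: 58.7
```

```bash
python3 -c "
from h import *
p=frame(*FP)([(33,1.4,63)])[0]
for i in range(4): togo(*p,np.pi/2+.2397); get_image('top')"
```

```text
t 14.5 go [ 2.5 -0.7  5.1] [ 0.001  0.    -0.001] F [-0.2 -0.4 -2.3] w 9.7 pos [ 594.3 -101.5   68.1]
t 14.55 go [ 2.5 -0.6  4.9] [ 0.001  0.    -0.001] F [-0.3  0.3 -1.4] w 10.0 pos [ 594.2 -101.5   67.9]
t 14.6 go [ 2.4 -0.5  4.8] [ 0.001  0.    -0.001] F [ 0.2  1.3 -2. ] w 9.9 pos [ 594.1 -101.4   67.8]
t 14.65 go [ 2.4 -0.5  4.7] [ 0.     0.    -0.001] F [-0.1  0.7 -2.1] w 9.4 pos [ 594.  -101.4   67.7]
```

Converted, 2.3 mm is 0.046, 1.5 mm is 0.03.

>>> creep_tool(
  moves=[
    {"pos": [0.046, -0.008, 0], "aperture": 5},
    {"pos": [0, 0, 0.03], "aperture": 5},
    {"aperture": 5},
    {"aperture": 5},
    {"aperture": 5},
    {"aperture": 5},
    {"aperture": 5},
    {"aperture": 5},
  ],
)

```text
clock: 15.5
eef_pos: [592.9, -99.3, 65.9]
tool_rot: [-3.142, 0.0, 1.81]
force: [0.1, -0.2, -1.4]
width: 9.6
gripper_force: 58.7
```

```bash
python3 -c "
from h import *
p=frame(*FP)([(33,1.4,63)])[0]
togo(*p,np.pi/2+.2397)"
```

```text
t 15.5 go [0.1 0.1 2.9] [-0.     0.    -0.001] F [ 0.1 -0.2 -1.4] w 9.6 pos [592.9 -99.3  65.9]
```

Converted, 1.5 mm is 0.03, 1 mm is 0.02.

>>> creep_tool(
  moves=[
    {"pos": [0, 0, 0.03], "aperture": 5},
    {"pos": [0, 0, 0.02], "aperture": 5},
    {"aperture": 5},
    {"aperture": 5},
  ],
)

```text
clock: 15.9
eef_pos: [592.9, -99.2, 63.3]
tool_rot: [-3.141, -0.0, 1.81]
force: [-0.6, 0.0, -1.8]
width: 9.8
gripper_force: 58.7
```

>>> creep_tool(
  moves=[
    {"pos": [0, 0, 0.02], "aperture": 5},
    {"pos": [0, 0, 0.02], "aperture": 5},
    {"aperture": 5},
    {"aperture": 5},
  ],
)

```text
clock: 16.3
eef_pos: [593.1, -99.3, 61.6]
tool_rot: [3.141, 0.0, 1.81]
force: [0.2, -0.1, 0.3]
width: 9.8
gripper_force: 58.8
```

>>> creep_tool(
  moves=[
    {"pos": [0, 0, 0.02], "aperture": 5},
    {"aperture": 5},
    {"aperture": 5},
  ],
)

```text
clock: 16.6
eef_pos: [593.4, -99.6, 60.4]
tool_rot: [3.141, 0.001, 1.81]
force: [1.8, -0.5, -2.0]
width: 10.0
gripper_force: 58.6
```

Converted, 1 mm is 0.02.

>>> creep_tool(
  moves=[
    {"pos": [0, 0, 0.02], "aperture": 5},
    {"aperture": 5},
    {"aperture": 5},
  ],
)

```text
clock: 16.9
eef_pos: [593.4, -99.6, 59.4]
tool_rot: [3.141, 0.001, 1.81]
force: [2.1, -1.7, -1.7]
width: 10.0
gripper_force: 58.7
```

>>> creep_tool(
  moves=[
    {"pos": [0, 0, 0.02], "aperture": 5},
    {"aperture": 5},
    {"aperture": 5},
  ],
)

```text
clock: 17.2
eef_pos: [593.4, -99.6, 58.5]
tool_rot: [3.141, 0.001, 1.81]
force: [3.0, -1.5, -1.7]
width: 9.8
gripper_force: 58.8
```

Fz stays at the card's weight below post-top height, with only a small side load: the holes are on the posts. Easing the side load and going down.

Converted, 2 mm is 0.04, 1 mm is 0.02.

>>> creep_tool(
  moves=[
    {"pos": [-0.006, 0.008, 0.02], "aperture": 5},
    {"pos": [0, 0, 0.04], "aperture": 5},
    {"pos": [0, 0, 0.04], "aperture": 5},
    {"aperture": 5},
  ],
)

```text
clock: 17.6
eef_pos: [593.5, -99.5, 53.1]
tool_rot: [3.141, 0.0, 1.81]
force: [2.7, -1.4, -1.6]
width: 9.8
gripper_force: 58.7
```

>>> creep_tool(
  moves=[
    {"pos": [0, 0, 0.04], "aperture": 5},
    {"pos": [0, 0, 0.04], "aperture": 5},
    {"pos": [0, 0, 0.02], "aperture": 5},
    {"aperture": 5},
  ],
)

```text
clock: 18.0
eef_pos: [593.5, -99.5, 48.2]
tool_rot: [3.141, 0.0, 1.81]
force: [3.3, -1.6, -0.4]
width: 9.5
gripper_force: 58.8
```

Converted, 1.5 mm is 0.03, 0.4 mm is 0.008.

>>> creep_tool(
  moves=[
    {"pos": [-0.006, 0.008, 0.03], "aperture": 5},
    {"pos": [0, 0, 0.03], "aperture": 5},
    {"aperture": 5},
  ],
)

```text
clock: 18.3
eef_pos: [593.5, -99.6, 45.1]
tool_rot: [-3.141, -0.0, 1.81]
force: [3.7, -0.9, -0.4]
width: 9.6
gripper_force: 58.7
```

>>> creep_tool(
  moves=[
    {"pos": [0, 0, 0.03], "aperture": 5},
    {"pos": [0, 0, 0.03], "aperture": 5},
    {"aperture": 5},
  ],
)

```text
clock: 18.6
eef_pos: [593.6, -99.5, 42.1]
tool_rot: [-3.141, -0.0, 1.81]
force: [2.0, -0.6, 0.1]
width: 9.6
gripper_force: 58.7
```

>>> creep_tool(
  moves=[
    {"pos": [0, 0, 0.02], "aperture": 5},
    {"pos": [0, 0, 0.02], "aperture": 5},
    {"aperture": 5},
  ],
)

```text
clock: 18.9
eef_pos: [593.6, -99.6, 40.2]
tool_rot: [-3.141, -0.0, 1.81]
force: [2.6, -1.5, -0.9]
width: 9.9
gripper_force: 58.8
```

Converted, 1 mm is 0.02.

>>> creep_tool(
  moves=[
    {"pos": [0, 0, 0.02], "aperture": 5},
    {"pos": [0, 0, 0.02], "aperture": 5},
    {"aperture": 5},
  ],
)

```text
clock: 19.2
eef_pos: [593.6, -99.6, 38.2]
tool_rot: [-3.141, -0.0, 1.81]
force: [1.2, -1.1, -0.8]
width: 9.7
gripper_force: 58.7
```

>>> creep_tool(
  moves=[
    {"pos": [0, 0, 0.02], "aperture": 5},
    {"pos": [0, 0, 0.02], "aperture": 5},
    {"aperture": 5},
  ],
)

```text
clock: 19.5
eef_pos: [593.7, -99.6, 36.7]
tool_rot: [-3.141, -0.0, 1.81]
force: [0.0, -1.2, 2.7]
width: 9.9
gripper_force: 59.2
```

>>> creep_tool(
  moves=[
    {"pos": [0, 0, 0.02], "aperture": 5},
    {"aperture": 5},
    {"aperture": 5},
  ],
)

```text
clock: 19.8
eef_pos: [593.7, -99.6, 36.2]
tool_rot: [-3.142, -0.0, 1.81]
force: [-0.7, -0.1, 6.9]
width: 9.6
gripper_force: 59.8
```

The card is on the pages (Fz rose to 7 N at underside ≈24 mm). Backing off slightly and releasing.

Converted, -0.6 mm is -0.012.

>>> creep_tool(
  moves=[
    {"pos": [0, 0, -0.012], "aperture": 5},
    {"aperture": 5},
  ],
)

```text
clock: 20.0
eef_pos: [593.7, -99.6, 36.4]
tool_rot: [-3.141, -0.0, 1.81]
force: [-1.2, 0.8, 6.0]
width: 9.5
gripper_force: 59.4
```

>>> creep_tool(
  moves=[
    {"aperture": 35},
    {"aperture": 35},
    {"aperture": 35},
    {"aperture": 35},
    {"pos": [0, 0, -0.1], "aperture": 35},
    {"pos": [0, 0, -0.3], "aperture": 35},
    {"pos": [0, 0, -0.7], "aperture": 35},
    {"pos": [0, 0, -0.9], "aperture": 35},
    {"pos": [0, 0, -0.9], "aperture": 35},
    {"aperture": 35},
    {"aperture": 35},
    {"aperture": 35},
  ],
)

```text
clock: 21.2
eef_pos: [593.0, -99.3, 180.6]
tool_rot: [-3.14, -0.001, 1.81]
force: [-0.1, -0.5, 0.8]
width: 34.8
gripper_force: 0.0
```

```bash
python3 - <<'E'
from h import *
p=frame(*FP)([(-22,-68.5,160)])[0];togo(*p,np.pi/2+.2397)
E
```

```text
t 21.2 go [-69.8 -55.   20.6] [-0.001 -0.001 -0.001] F [-0.1 -0.5  0.8] w 34.8 pos [593.  -99.3 180.6]
```

The manual's scale: shifts go in shares of 50 mm and turns go in shares of pi/2 rad. Converting my numbers, -45 mm is -0.9, -30 mm is -0.6.

>>> creep_tool(
  moves=[
    {"pos": [-0.9, 0, 0], "aperture": 35},
    {"pos": [-0.9, 0, 0], "aperture": 35},
    {"pos": [-0.9, 0, 0], "aperture": 35},
    {"pos": [-0.9, -0.5, 0], "aperture": 35},
    {"pos": [0, -0.6, 0], "aperture": 35},
    {"aperture": 35},
    {"aperture": 35},
  ],
)

```text
clock: 21.9
eef_pos: [582.3, -285.8, 179.5]
tool_rot: [-3.14, -0.002, 1.808]
force: [1.1, 0.0, 0.1]
width: 35.0
gripper_force: 0.0
```

```bash
python3 - <<'E'
from h import *
p=frame(*FP)([(-22,-68.5,180)])[0];togo(*p,np.pi/2+.2397)
a=[]
for n,x,y in(("top",340,175),("scene",180,215)):
    a.append(cv2.resize(get_image(n)[y:y+110,x:x+110],None,fx=3.6,fy=3.6,interpolation=cv2.INTER_CUBIC))
cv2.imwrite("pics/placed.png",np.hstack(a))
E
```

```text
t 21.9 go [108.8  -0.5  -0.2] [-0.002 -0.002 -0.002] F [1.1 0.  0.1] w 35.0 pos [ 582.3 -285.8  179.5]
```

View pics/placed.png

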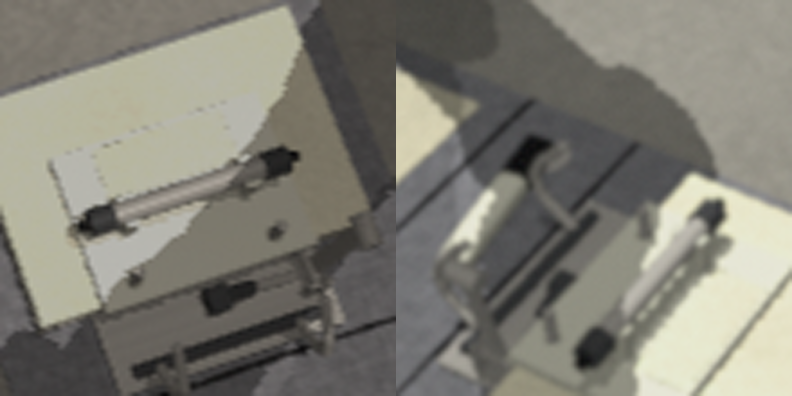

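The card lies flat with both posts through its holes (crop (135,275), (280,230)), and the lever is still up. Approaching the lever tip.

Converted, 40 mm is 0.8, 35 mm is 0.7.

```bash
python3 -c "
from h import *
print(proj('top',frame(*FP)([(-22,-68,92)])),340+370/3.6,175+228/3.6)"
```

```text
[[441.47530893 238.12070451]] 442.77777777777777 238.33333333333331
```

>>> creep_tool(
  moves=[
    {"pos": [0.8, 0, 0], "aperture": 35},
    {"pos": [0.8, 0, 0], "aperture": 35},
    {"pos": [0.48, 0, 0], "aperture": 35},
    {"pos": [0.08, 0, 0], "aperture": 35},
    {"pos": [0, 0, 0.6], "aperture": 35},
    {"pos": [0, 0, 0.7], "aperture": 35},
    {"pos": [0, 0, 0.4], "aperture": 35},
    {"pos": [0, 0, 0.2], "aperture": 35},
    {"aperture": 35},
    {"aperture": 35},
    {"aperture": 35},
    {"aperture": 35},
  ],
)

```text
clock: 23.2
eef_pos: [558.7, -181.5, 87.1]
tool_rot: [3.14, 0.001, 1.81]
force: [0.5, -0.4, 0.1]
width: 34.6
gripper_force: 0.0
```

```bash
python3 -c "
from h import *
p=frame(*FP)([(-22,-69,72)])[0];togo(*p,np.pi/2+.2397)"
```

```text
t 23.2 go [ 1.4 -2.1 15.1] [ 0.002  0.001 -0.001] F [ 0.5 -0.4  0.1] w 34.6 pos [ 558.7 -181.5   87.1]
```

Converted, 8 mm is 0.16, 6 mm is 0.12.

>>> creep_tool(
  moves=[
    {"pos": [0.012, -0.02, 0.16], "aperture": 35},
    {"pos": [0.012, -0.02, 0.12], "aperture": 35},
    {"pos": [0, 0, 0.04], "aperture": 35},
    {"aperture": 35},
    {"aperture": 35},
    {"aperture": 10},
    {"aperture": 10},
    {"aperture": 10},
    {"aperture": 10},
    {"aperture": 10},
  ],
)

```text
clock: 24.2
eef_pos: [557.0, -180.4, 70.4]
tool_rot: [3.139, 0.001, 1.81]
force: [4.9, 1.1, 0.9]
width: 16.7
gripper_force: 58.5
```

```bash
python3 -c "
from h import *
p=frame(*FP)([(-22,-68.2,70)])[0];togo(*p,np.pi/2+.2397)"
```

```text
t 24.2 go [ 0.7 -0.7  0.4] [ 0.002  0.001 -0.   ] F [4.9 1.1 0.9] w 16.7 pos [ 557.  -180.4   70.4]
```

>>> creep_tool(
  moves=[
    {"pos": [-0.068, -0.008, 0.014], "aperture": 10},
    {"pos": [-0.068, 0, 0.018], "aperture": 10},
    {"pos": [-0.066, 0, 0.022], "aperture": 10},
    {"pos": [-0.066, 0, 0.024], "aperture": 10},
  ],
)

```text
clock: 24.6
eef_pos: [558.9, -188.5, 67.1]
tool_rot: [3.141, -0.007, 1.813]
force: [1.2, 11.0, 13.6]
width: 16.2
gripper_force: 59.7
```

>>> creep_tool(
  moves=[
    {"pos": [-0.064, 0, 0.028], "aperture": 10},
    {"pos": [-0.064, 0, 0.032], "aperture": 10},
    {"pos": [-0.062, 0, 0.034], "aperture": 10},
    {"pos": [-0.06, 0, 0.038], "aperture": 10},
  ],
)

```text
clock: 25.0
eef_pos: [562.3, -202.1, 61.1]
tool_rot: [3.14, -0.004, 1.812]
force: [1.4, 7.7, 14.6]
width: 16.4
gripper_force: 59.4
```

Converted, -2.9 mm is -0.058, -2.8 mm is -0.056.

>>> creep_tool(
  moves=[
    {"pos": [-0.058, 0, 0.04], "aperture": 10},
    {"pos": [-0.056, 0, 0.044], "aperture": 10},
    {"pos": [-0.052, 0, 0.046], "aperture": 10},
    {"pos": [-0.052, 0, 0.048], "aperture": 10},
  ],
)

```text
clock: 25.4
eef_pos: [565.5, -214.9, 52.6]
tool_rot: [3.138, -0.001, 1.811]
force: [0.7, 3.7, 15.9]
width: 16.1
gripper_force: 58.1
```

Converted, -2.7 mm is -0.054, 2.6 mm is 0.052.

>>> creep_tool(
  moves=[
    {"pos": [-0.054, 0, 0.038], "aperture": 10},
    {"pos": [-0.05, 0, 0.044], "aperture": 10},
    {"pos": [-0.044, 0, 0.052], "aperture": 10},
    {"pos": [-0.042, 0, 0.054], "aperture": 10},
  ],
)

```text
clock: 25.8
eef_pos: [568.1, -225.0, 43.1]
tool_rot: [3.138, 0.0, 1.81]
force: [2.6, 2.6, 11.4]
width: 15.6
gripper_force: 58.1
```

Converted, 3.1 mm is 0.062, 3 mm is 0.06.

>>> creep_tool(
  moves=[
    {"pos": [-0.036, 0, 0.056], "aperture": 10},
    {"pos": [-0.036, 0, 0.058], "aperture": 10},
    {"pos": [-0.03, 0, 0.06], "aperture": 10},
    {"pos": [-0.03, 0, 0.062], "aperture": 10},
  ],
)

```text
clock: 26.2
eef_pos: [570.2, -233.6, 31.6]
tool_rot: [3.137, 0.004, 1.809]
force: [3.1, -1.1, 11.9]
width: 15.0
gripper_force: 58.1
```

>>> creep_tool(
  moves=[
    {"pos": [-0.024, 0, 0.062], "aperture": 10},
    {"pos": [-0.022, 0, 0.062], "aperture": 10},
  ],
)

```text
clock: 26.4
eef_pos: [571.0, -236.7, 25.5]
tool_rot: [3.136, 0.005, 1.809]
force: [3.3, -3.2, 11.0]
width: 15.4
gripper_force: 58.4
```

Converted, 3 mm is 0.06, 2.8 mm is 0.056.

>>> creep_tool(
  moves=[
    {"pos": [0.012, 0, 0.056], "aperture": 10},
    {"pos": [0.006, 0, 0.06], "aperture": 10},
    {"aperture": 10},
  ],
)

```text
clock: 26.7
eef_pos: [571.6, -239.4, 20.3]
tool_rot: [3.135, 0.01, 1.807]
force: [5.0, -6.9, 10.6]
width: 15.3
gripper_force: 59.1
```

>>> creep_tool(
  moves=[
    {"pos": [0, 0, 0.05], "aperture": 10},
    {"pos": [0, 0, 0.05], "aperture": 10},
    {"aperture": 10},
  ],
)

```text
clock: 27.0
eef_pos: [571.9, -240.2, 15.5]
tool_rot: [3.134, 0.011, 1.806]
force: [5.0, -8.6, 10.5]
width: 15.3
gripper_force: 67.4
```

Side load is building up in the pinch. The lever is below 0.2 rad, so it stays put: release, and press it home from above with shut fingers.

Converted, -25 mm is -0.5, -15 mm is -0.3.

>>> creep_tool(
  moves=[
    {"aperture": 35},
    {"aperture": 35},
    {"aperture": 35},
    {"pos": [0, 0, -0.3], "aperture": 35},
    {"pos": [0, 0, -0.5], "aperture": 35},
    {"pos": [0, 0, -0.3], "aperture": 0},
    {"aperture": 0},
    {"aperture": 0},
    {"aperture": 0},
    {"aperture": 0},
    {"aperture": 0},
    {"aperture": 0},
  ],
)

```text
clock: 28.2
eef_pos: [567.8, -233.3, 66.8]
tool_rot: [-3.141, -0.001, 1.81]
force: [0.4, -0.4, -0.1]
width: -0.0
gripper_force: 0.0
```

```bash
python3 -c "
from h import *
p=frame(*FP)([(-22,-124,50)])[0];togo(*p,np.pi/2+.2397)"
```

```text
t 28.2 go [-1.1  1.3 16.8] [-0.001 -0.001 -0.001] F [ 0.4 -0.4 -0.1] w -0.0 pos [ 567.8 -233.3   66.8]
```

Converted, 8 mm is 0.16, 4 mm is 0.08.

>>> creep_tool(
  moves=[
    {"pos": [-0.01, 0.02, 0.16], "aperture": 0},
    {"pos": [0, 0, 0.16], "aperture": 0},
    {"pos": [0, 0, 0.08], "aperture": 0},
    {"aperture": 0},
  ],
)

```text
clock: 28.6
eef_pos: [569.3, -234.3, 46.9]
tool_rot: [-3.142, 0.001, 1.809]
force: [-0.0, -0.2, 0.6]
width: -0.3
gripper_force: 0.6
```

>>> creep_tool(
  moves=[
    {"pos": [0, 0, 0.04], "aperture": 0},
    {"pos": [0, 0, 0.04], "aperture": 0},
    {"aperture": 0},
  ],
)

```text
clock: 28.9
eef_pos: [569.0, -233.4, 43.2]
tool_rot: [-3.141, -0.0, 1.81]
force: [1.3, -1.7, 2.6]
width: 0.1
gripper_force: 1.0
```

>>> creep_tool(
  moves=[
    {"pos": [0, 0, 0.04], "aperture": 0},
    {"pos": [0, 0, 0.02], "aperture": 0},
    {"aperture": 0},
  ],
)

```text
clock: 29.2
eef_pos: [568.9, -233.0, 40.0]
tool_rot: [-3.141, -0.001, 1.81]
force: [0.1, -1.2, 0.8]
width: 0.1
gripper_force: 0.6
```

Converted, 2 mm is 0.04, 1 mm is 0.02.

>>> creep_tool(
  moves=[
    {"pos": [0, 0, 0.04], "aperture": 0},
    {"pos": [0, 0, 0.02], "aperture": 0},
    {"aperture": 0},
  ],
)

```text
clock: 29.5
eef_pos: [568.9, -233.1, 37.0]
tool_rot: [-3.141, -0.001, 1.81]
force: [-0.2, 0.5, 0.1]
width: 0.2
gripper_force: 0.1
```

>>> creep_tool(
  moves=[
    {"pos": [0, 0, 0.04], "aperture": 0},
    {"pos": [0, 0, 0.02], "aperture": 0},
    {"aperture": 0},
  ],
)

```text
clock: 29.8
eef_pos: [568.9, -233.2, 34.0]
tool_rot: [-3.141, -0.001, 1.81]
force: [0.5, 0.4, -0.3]
width: 0.0
gripper_force: 0.0
```

>>> creep_tool(
  moves=[
    {"pos": [0, 0, 0.02], "aperture": 0},
    {"pos": [0, 0, 0.02], "aperture": 0},
    {"aperture": 0},
  ],
)

```text
clock: 30.1
eef_pos: [569.1, -233.5, 32.2]
tool_rot: [-3.141, -0.0, 1.81]
force: [0.1, -0.1, -0.0]
width: -0.3
gripper_force: 0.0
```

Converted, 1 mm is 0.02.

>>> creep_tool(
  moves=[
    {"pos": [0, 0, 0.02], "aperture": 0},
    {"pos": [0, 0, 0.02], "aperture": 0},
    {"aperture": 0},
  ],
)

```text
clock: 30.4
eef_pos: [569.3, -233.6, 31.1]
tool_rot: [3.141, -0.0, 1.81]
force: [-1.0, 0.8, 6.6]
width: -0.0
gripper_force: 3.2
```

>>> creep_tool(
  moves=[
    {"pos": [0, 0, 0.02], "aperture": 0},
    {"aperture": 0},
  ],
)

```text
clock: 30.6
eef_pos: [569.3, -233.6, 30.5]
tool_rot: [3.141, -0.0, 1.81]
force: [-3.1, 1.3, 9.8]
width: -0.5
gripper_force: 4.9
```

```bash
python3 - <<'E'
from h import *
a=[]
for n,x,y in(("top",400,175),("scene",130,260)):
    a.append(cv2.resize(get_image(n)[y:y+110,x:x+110],None,fx=3.6,fy=3.6,interpolation=cv2.INTER_CUBIC))
cv2.imwrite("pics/press.png",np.hstack(a))
print(proj("top",frame(*FP)([(-22,-125,32)])),proj("scene",frame(*FP)([(-22,-125,32)])))
E
```

```text
[[461.20657244 236.00663019]] [[181.27038897 337.40193345]]
```

Firm stop at TCP z ≈31 (home bar top is 32 mm), force steep: the lever is home. Retreat, then check numerically against the initial picture.

Converted, 0.3 mm is 0.006.

>>> creep_tool(
  moves=[
    {"pos": [0, 0, 0.006], "aperture": 0},
    {"aperture": 0},
    {"aperture": 0},
  ],
)

```text
clock: 31.0
eef_pos: [569.3, -233.6, 30.4]
tool_rot: [3.141, -0.0, 1.81]
force: [-1.4, 1.8, 10.7]
width: -0.1
gripper_force: 5.4
```

>>> creep_tool(
  moves=[
    {"pos": [0, 0, -0.2], "aperture": 0},
    {"pos": [0, 0, -0.8], "aperture": 0},
    {"pos": [0, 0, -1], "aperture": 0},
    {"pos": [0, 0, -1], "aperture": 0},
    {"pos": [-0.9, 0, 0], "aperture": 0},
    {"pos": [-0.9, 0, 0], "aperture": 0},
    {"pos": [-0.9, 0, 0], "aperture": 0},
    {"pos": [-0.9, -0.6, 0], "aperture": 0},
    {"pos": [0, -0.9, 0], "aperture": 0},
    {"pos": [0, -0.9, 0], "aperture": 0},
    {"pos": [0, -0.9, 0], "aperture": 0},
    {"pos": [0, -0.6, 0], "aperture": 0},
  ],
)

```text
clock: 32.2
eef_pos: [419.4, -452.1, 179.3]
tool_rot: [-3.139, -0.0, 1.806]
force: [-0.7, 0.4, 0.2]
width: 0.0
gripper_force: 0.0
```

```bash
python3 - <<'E'
from h import *
# feature: lever bar, shift of the bar patch vs. initial picture, and expected shift if a=0.05,0.1
F=frame(*FP); 
def bar(a): return F([(-22,-55-70.26*np.cos(a+.0855),20+70.26*np.sin(a+.0855))])
for n in("top","scene"):
    i0=cv2.imread(f"pics/{n}0.png"); i1=get_image(n); cv2.imwrite(f"pics/{n}_end.png",i1)
    u=proj(n,bar(0))[0].round().astype(int); w=9
    T=i0[u[1]-w:u[1]+w,u[0]-w:u[0]+w]; S=i1[u[1]-w-8:u[1]+w+8,u[0]-w-8:u[0]+w+8]
    m=cv2.matchTemplate(S,T,cv2.TM_CCOEFF_NORMED); k=np.unravel_index(m.argmax(),m.shape)
    print(n,"shift",k[1]-8,k[0]-8,"score",m.max().round(3),"at0",m[8,8].round(3),"pred .05/.1/.2",*[(proj(n,bar(a))-proj(n,bar(0))).round(1)[0] for a in(.05,.1,.2)])
E
```

```text
top shift 0 0 score 0.999 at0 0.999 pred .05/.1/.2 [ 0.3 -0.3] [ 0.6 -0.7] [ 0.8 -1.2]
scene shift 0 0 score 0.999 at0 0.999 pred .05/.1/.2 [-0.2 -1.5] [-0.3 -3. ] [-0.2 -6.3]
```

```bash
python3 -c "
from cell import ctrl, get_image, calibration
print(ctrl.finish_job())"
```

```text
the job is handed in; nothing more can be done
None
```

I opened the rings, set the card flat over both posts, and pressed the lever home and let go. The job is handed in at about 32 s. Wrist readings peaked near 16 N up/down at the lever and 7 N on the card. A picture check showed the lever back in its closed position, but I did not look at the card again after closing the rings.

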